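Take the snap-in filter cover off the bench dust extractor

ROBOT

A 6-joint arm with a two-finger parallel gripper is mounted at the origin on the work surface. World frame = base frame: x ahead of the robot, y to its left, z up, the work surface at z = 0. Lengths are in m, angles in rad, forces in N, time in s.
With the tool pointing down it reaches from about 0.35 to 0.725 m from the base axis. Payload 4.3 kg.
Tool frame: the origin (TCP) lies midway between the tips of the shut fingers; the grasp point (between the pads) lies r.grip_depth behind it (r.grip_depth is the distance from the TCP to the grasp point, in m); z points along the fingers, y is the line along which they close (so a half turn about z gives the same grasp; the last joint's range is limited). The gripper opens to 85 mm and grips with 20 to 120 N. Pads are 22 mm wide; open, the fingers measure 114 mm over their backs; the gripper's body (76 mm by 85 mm) begins 54 mm behind the grasp point. The pads swing forward as they close: fully open they stand 13 mm farther back than shut.
Start: joints at [1.223, 0.377, 0.081, 1.274, 0, 1.46], TCP at [0.135, 0.559, 0.231] pointing down, gripper open.
Joint ranges: [-2.72, 2.72], [-0.84, 1.66], [-1.02, 1.22], [-1.77, 2.12], [-1.37, 1.28], [-3.14, 3.14]. Speed limits (rad/s): [2.57, 2.57, 3.14, 3.14, 3.14, 3.14].

INTERFACE

Orientations are given as [roll, pitch, yaw] about the fixed x, y, z axes, in that order (R = Rz(yaw) Ry(pitch) Rx(roll)).
In Python, from plant import r gives the robot as it stands. The module is installed in compiled form; this text tells all that it offers.
- The arm moves only by the shell command python3 -m crank 'ROWS' [OPENING] [FORCE]. ROWS is JSON, a list of rows, each an object with "travel": the shift along the world's x, y, z as a fraction of full scale, a list of three; "twist": the turn, a rotation vector about the world's x, y, z as a fraction of full scale, a list of three. A call has 1 to 10 rows; each row shifts and turns the commanded pose from where the row before left it; what a row does not reach is not made up. Full scale, the value 1, is 0.25 m for a shift and 30 degrees for a turn. A row lasts 1/12 s, in which the tool goes at most 41.7 mm and 7.16 degrees, less where a joint would pass 70% of its speed; a pose out of reach is approached as far as the arm can. A call with a number of a shift or a turn outside -1 to 1 is refused whole. A call with a gripper value outside its range is refused whole. OPENING is the gripper command: -1 is shut, 1 is fully open, values between are in proportion, set as the call begins (- or left out, the last holds). The fingers move at their own pace and stop on an object; FORCE is the grip in N (left out, the last holds). Time passes only in rows, so rows that do not move let the fingers close. It gives the time, the measured TCP pose, the force, the opening and the grip force at its end, in the units of the state.
- r.get_state(): the state, without advancing time (a new reading comes with each control period).
- r.snapshot(name): name is "scene" or "side" or "wrist"; returns the picture (400x640x3 uint8, red, green, blue); there is no depth.
- r.calibration(name): a dict with "fx", "fy", "cx", "cy" (pixels), "dist_coeffs" ([k1, k2, p1, p2, k3] as OpenCV has them; the pictures are not rectified), "R" (3x3) and "t" (3): a world point X has camera coordinates R X + t; the wrist camera has in their place "mount" (4x4, takes a point from camera to tool coordinates, whose origin is the TCP and whose axes are the flange's). Camera axes: x right, y down, z forward; pixel columns grow to the right and rows downward; lengths in m; the calibration is good to about 2 mm. A picture is of the moment at which its call begins: read the wrist's pose just before it. calibration takes no time and is no camera call.
- r.sign_off(): hands the job in; it is judged then, once.
Trained networks look in the newest picture that a camera, given by its name, has taken for a name from the list of things; names that differ only in an ending like _2 or _b are one class to them, and where a whole thing is asked for, a point or a joint stands for the part that bears it (a point fixed in the world has none). Each returns a list of dicts, best first, with "conf" (0 to 1); they miss things now and then, are a little off and sometimes report something else, mostly with a low value. They report only what shows in the picture. A call takes as long as a camera call. They do not tell look-alikes from the thing itself.
- r.trace(target, camera): "region" (400x640 bool, what is visible of it) and "centre" ([row, column] in pixels, amid what is visible of it).
- r.tip_of(target, camera): "centre" ([row, column] in pixels: a listed point, or the origin of a listed thing).
The state is a dict: "clock": time; "joints": joint angles; "qvel": joint speeds; "effort": joint torques, N m; "position": TCP position; "tool_rot": TCP orientation; "wrist_force": force on the tool from outside, world axes, zero at the start; "wrist_torque": the same for the moment, N m; "opening": finger opening in m; "gripper_force": force on a finger pad.
Only numpy, scipy, OpenCV 4.12 (cv2) and the standard library are available. Lean on these libraries where they do the work, as an engineer would, in place of code of your own. Each camera call takes 0.05 s, during which the arm holds its last target. There are 200 camera calls.

TASK

Take the grey plastic filter cover off the dust extractor: squeeze its snap tab in towards the grip rib until the catch lets go, swing that end of the cover up, draw the two tongues at the other end out of their slots, and lay the cover flat, right way up, in the middle of the rubber mat. It is brittle plastic, so pinch it no harder than it takes (it snaps at 15 N), do not pull or pry against a catch or tongues that still hold, set it down rather than drop it, and leave the brush and the gouges lying about where they are.

Things in the scene. Friction and masses are not known exactly. Their poses are not given: they have to be found in the camera images.
- extractor: Bench dust extractor, a green steel box fixed to the bench, 300 (x) x 230 (y) x 110 mm high; place, side and yaw vary. Origin: centre of its underside, z up. Its deck (flat top, z = 110 mm) is 5 mm thick, with an opening x -74.7 to 64.7, y -56.5 to 56.5 mm for the cover's skirt. It moves nowhere when pushed. A brush lies on the deck at +y.
- filter_cover: Loose grey plastic cover, about 165 g, fitted on the deck. Origin: centre of its lower edge's plane, fitted at extractor (0, 0, 98) mm with the same axes; x points to the end with the tab. Flange plate x -80 to 68, y -61 to 61, z 12 to 16 mm, its underside on the deck; below it a skirt x -74 to 64, y -55 to 55, z 0 to 12 mm, under 1 mm play in x. Off the machine it stands flat on the skirt.
- tab: The cover's snap tab: upright blade 4 mm thick, 30 mm wide, top at cover z = 58 mm, on a spring leaf; pressed, it moves to the cover's -x and stays upright. Origin: middle of its outer (+x) face, at cover (90, 0, 42) mm unpressed; axes as the cover's. Takes 1.2 N to start, then 0.8 N per mm. More than 15 N on it snaps it. Let go, it springs back out.
- slot (a point): Point on the deck in the slot of a steel strike plate (4 mm thick, x 70 to 125, y -36 to 36 mm of the extractor). The tab's foot, down to cover z = 2 mm, dips in the slot and hooks outward under the plate with 2.5 mm to spare in height. How the plate is set is unknown: the hook is free after 2 to 9 mm of tab travel (3 to 9 N), and 1.5 mm further the slot's other edge stops the tab solid.
- cover_grip (a point): Middle of the pinch: cover (65, 0, 42) mm, half-way between the tab's outer face and the rib's far face, which are 50 mm apart unpressed; 30 mm above the deck when fitted. Axes as the cover's. Keep fingertips 6 mm or more above the deck; nothing else is higher than that within 30 mm outside tab and rib. Squeeze on while lifting and carrying.
- cover_rib (a point): Far (-x) face of the grip rib, at cover (40, 0, 42) mm: an upright fixed wall of the cover, x 40 to 50, y -30 to 30, z 16 to 58 mm. One finger bears here while the other presses the tab towards it. Axes as the cover's.
- cover_tongues (a point): Underside of the flange at its -x edge, cover (-80, 0, 12) mm. Below it two tongues (y = +-35, x -83 to -74, z 0 to 4.5 mm) reach under the deck. Tab free, swing the cover's +x end up about this edge by 0.13 to 0.2 rad so that skirt and hook stand above the deck, draw the cover 10 mm or more to its +x, then lift. Axes as the cover's.
- mat: Black rubber bench mat, 280 (x) x 240 (y) x 4 mm thick, fixed, on the other side of the bench from the extractor. Origin: centre of its underside.
- brush: Bench brush, 200 x 26 x 26 mm, lying along x on the extractor's deck at its +y side: not to be disturbed.
- gouge_near: Carving gouge with a 27 mm thick wooden handle, 218 mm long, lying along x on the bench between extractor and mat: not to be disturbed. Origin at the ferrule.
- gouge_a: Carving gouge with a wooden handle, 208 mm long, lying along y across the far side of the bench, the nearest of a row of three: not to be disturbed. Origin at the ferrule.
Mind the look-alikes: they are no part of the job. There is more than one size of the filter_cover; the job needs the smaller.

How it is judged:
By the outcome, as a careful person would: the job done as asked, in the order asked, and still so for the second after the job is handed in, with the robot touching nothing.
It also fails if it takes over 48 s, if anything falls off the work surface, if the arm or the gripper's body presses on something with over 40 N, if the wrist force passes 120 N, or if a joint passes its speed limit or range.

## Working session

There is one attempt and no reset: what is moved stays moved. The work goes in short steps, Python scripts to look and compute and a shell command to move; the robot and the scene stay as the last step left them, time stands still between calls to the robot, and variables do not carry over. Pictures are saved under pics/ and viewed, at most 10 in all, crops included, and the job is handed in when it is done.

```bash
mkdir -p pics; cat > h.py <<'E'
import numpy as np, cv2
from scipy.spatial.transform import Rotation as Rn
from plant import r
def cam(name, st=None):
    c=r.calibration(name); K=np.array([[c['fx'],0,c['cx']],[0,c['fy'],c['cy']],[0,0,1.]]); d=np.array(c['dist_coeffs'],float)
    if 'R' in c: R=np.array(c['R']);t=np.array(c['t'])
    else:
        st=st or r.get_state(); T=np.eye(4); T[:3,:3]=Rn.from_euler('xyz',st['tool_rot']).as_matrix(); T[:3,3]=st['position']
        W=np.linalg.inv(T@np.array(c['mount'])); R=W[:3,:3];t=W[:3,3]
    return K,d,R,t
def ray(C,rc):
    K,d,R,t=C; p=cv2.undistortPoints(np.array([[[rc[1],rc[0]]]],float),K,d)[0,0]
    v=R.T@np.array([p[0],p[1],1]); return -R.T@t, v/np.linalg.norm(v)
def atz(C,rc,z):
    o,v=ray(C,rc); return o+v*(z-o[2])/v[2]
def proj(C,X):
    K,d,R,t=C; return cv2.projectPoints(np.array(X,float).reshape(-1,1,3),cv2.Rodrigues(R)[0],t,K,d)[0].reshape(-1,2)[:,::-1]
def tri(rays):
    A=sum(np.eye(3)-np.outer(v,v) for o,v in rays); b=sum((np.eye(3)-np.outer(v,v))@o for o,v in rays); return np.linalg.solve(A,b)
def save(n,im): cv2.imwrite('pics/'+n+'.png',cv2.cvtColor(im,cv2.COLOR_RGB2BGR))
E
python3 - <<'E'
from h import *
s=r.get_state(); print({k:np.round(v,3).tolist() for k,v in s.items()}, r.grip_depth)
ims=[]
for n in ['scene','side']:
    im=r.snapshot(n); save(n,im); C=cam(n); print(n,'cam at',np.round(-C[2].T@C[3],2))
    for t in ['extractor','filter_cover','tab','slot','cover_grip','cover_rib','cover_tongues','mat','brush','gouge_near']:
        print(t,[(round(q['conf'],2),np.round(q['centre']).tolist(),np.round(atz(C,q['centre'],.11),3)[:2].tolist()) for q in r.tip_of(t,n)[:3]])
    ims.append(im)
a=cv2.resize(np.vstack(ims),(480,600)); save('both',a)
E
```

```text
{'clock': 0.0, 'joints': [1.223, 0.378, 0.08, 1.274, 0.0, 1.461], 'qvel': [-0.001, 0.002, 0.002, -0.0, -0.0, 0.0], 'effort': [-0.0, -46.361, 26.987, 0.021, -0.0, 0.0], 'position': [0.135, 0.558, 0.23], 'tool_rot': [-3.14, -0.0, 2.904], 'wrist_force': [0.186, -0.252, 0.058], 'wrist_torque': [-0.035, 0.028, -0.033], 'gripper_force': 0.0, 'opening': 0.085} 0.0187
scene cam at [ 1.37 -0.58  1.2 ]
extractor [(0.87, [207.0, 320.0], [0.549, 0.155])]
filter_cover [(0.97, [185.0, 323.0], [0.48, 0.226]), (0.87, [156.0, 365.0], [0.46, 0.432]), (0.29, [268.0, 204.0], [0.526, -0.235])]
tab [(0.61, [194.0, 335.0], [0.533, 0.229])]
slot [(0.95, [198.0, 334.0], [0.545, 0.213])]
cover_grip [(0.9, [138.0, 345.0], [0.344, 0.445]), (0.72, [184.0, 328.0], [0.486, 0.24])]
cover_rib [(0.79, [137.0, 352.0], [0.357, 0.468]), (0.67, [183.0, 326.0], [0.477, 0.24]), (0.62, [238.0, 259.0], [0.534, -0.056])]
cover_tongues [(0.95, [153.0, 402.0], [0.528, 0.539]), (0.82, [165.0, 308.0], [0.375, 0.253]), (0.48, [176.0, 344.0], [0.49, 0.309])]
mat [(0.9, [271.0, 206.0], [0.537, -0.235])]
brush [(0.75, [174.0, 347.0],
[... 216 characters left out ...]
[194.0, 263.0], [0.452, 0.212]), (0.67, [190.0, 171.0], [0.285, 0.378])]
tab [(0.74, [194.0, 151.0], [0.236, 0.392]), (0.5, [168.0, 292.0], [0.597, 0.273])]
slot [(0.67, [183.0, 289.0], [0.539, 0.214])]
cover_grip [(0.95, [190.0, 154.0], [0.251, 0.408]), (0.94, [172.0, 282.0], [0.563, 0.273])]
cover_rib [(0.9, [184.0, 164.0], [0.285, 0.42]), (0.56, [174.0, 274.0], [0.538, 0.279]), (0.3, [174.0, 249.0], [0.487, 0.324])]
cover_tongues [(0.93, [169.0, 185.0], [0.369, 0.461]), (0.87, [200.0, 232.0], [0.376, 0.237]), (0.53, [177.0, 250.0], [0.479, 0.304])]
mat [(0.76, [316.0, 382.0], [0.36, -0.274])]
brush [(0.82, [175.0, 249.0], [0.482, 0.316])]
gouge_near [(0.57, [272.0, 314.0], [0.349, -0.1])]
```

View pics/scene.png

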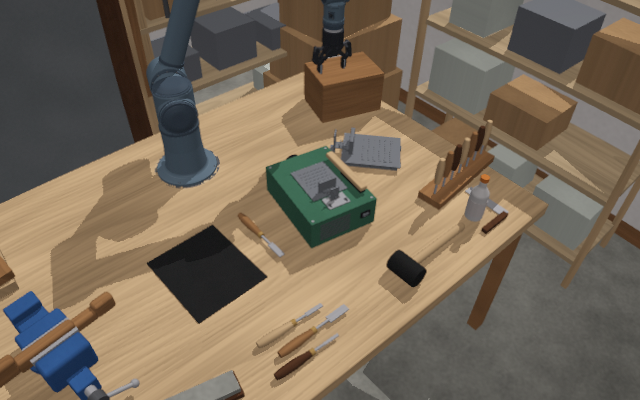

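View pics/side.png

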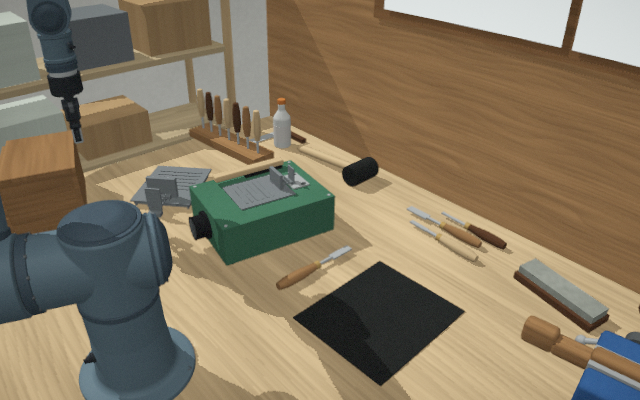

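The fitted cover shows at scene (185,323) and side (194,263). The other cover is loose beside the machine, at scene (150,370) and side (190,171). It looks larger and isn't fitted, so it's the look-alike. Next I'll triangulate.

```bash
python3 - <<'E'
from h import *
S,D=cam('scene'),cam('side')
P={'slot':((198,334),(183,289)),'grip':((184,328),(172,282)),'rib':((183,326),(174,274)),'tong':((165,308),(200,232)),'brush':((174,347),(175,249)),'cover':((185,323),(194,263))}
for k,(a,b) in P.items(): print(k,np.round(tri([ray(S,a),ray(D,b)]),3))
for n,C in (('scene',S),('side',D)):
    im=r.snapshot(n)
    for t in ['mat','filter_cover']:
        q=r.trace(t,n)[0]; c,_=cv2.findContours(q['region'].astype(np.uint8),0,2); c=max(c,key=cv2.contourArea)
        z=.004 if t=='mat' else .114
        w=np.array([atz(C,(p[0][1],p[0][0]),z)[:2] for p in c],np.float32)
        print(n,t,q['conf'],cv2.minAreaRect(w))
im=r.snapshot('scene'); save('crop1',cv2.resize(im[120:250,255:420],None,fx=4,fy=4,interpolation=2))
E
```

```text
slot [0.542 0.218 0.106]
grip [0.517 0.214 0.149]
rib [0.5   0.223 0.142]
tong [0.38  0.247 0.109]
brush [0.487 0.323 0.107]
cover [0.468 0.237 0.094]
scene mat 0.84 ((0.4517377018928528, -0.1989806443452835), (0.2841823697090149, 0.24439473450183868), 2.4592175483703613)
scene filter_cover 0.85 ((0.46786820888519287, 0.22296500205993652), (0.12270797044038773, 0.1728733330965042), 79.85974884033203)
side mat 0.68 ((0.4479653537273407, -0.199419766664505), (0.28273317217826843, 0.2415003776550293), 2.4155094623565674)
side filter_cover 0.93 ((0.4827895164489746, 0.24084390699863434), (0.16242216527462006, 0.20935030281543732), 79.03267669677734)
```

View pics/crop1.png

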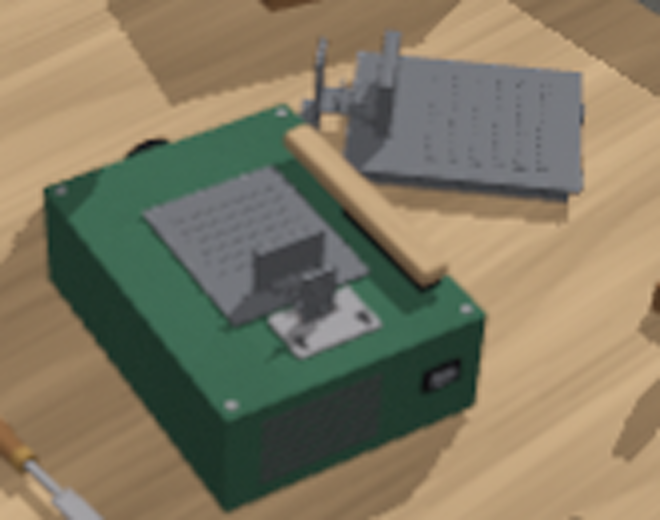

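The crop confirms it: the smaller cover is fitted, with its tab in the strike plate. I'll go above the grip now.

```bash
python3 -m crank '[{"travel":[0.0925,-0.085,0.03],"twist":[0,0,-0.181]},{"travel":[0.0925,-0.085,0.03],"twist":[0,0,-0.181]},{"travel":[0.0925,-0.085,0.03],"twist":[0,0,-0.181]},{"travel":[0.0925,-0.085,0.03],"twist":[0,0,-0.181]},{"travel":[0.0925,-0.085,0.03],"twist":[0,0,-0.181]},{"travel":[0.0925,-0.085,0.03],"twist":[0,0,-0.181]},{"travel":[0.0925,-0.085,0.03],"twist":[0,0,-0.181]},{"travel":[0.0925,-0.085,0.03],"twist":[0,0,-0.181]}]' && python3 -m crank '[{"travel":[0.0925,-0.085,0],"twist":[0,0,-0.181]},{"travel":[0.0925,-0.085,0],"twist":[0,0,-0.181]},{"travel":[0.0925,-0.085,0],"twist":[0,0,-0.181]},{"travel":[0.0925,-0.085,0],"twist":[0,0,-0.181]},{"travel":[0.0925,-0.085,0],"twist":[0,0,-0.181]},{"travel":[0.0925,-0.085,0],"twist":[0,0,-0.181]},{"travel":[0.0925,-0.085,0],"twist":[0,0,-0.181]},{"travel":[0.0925,-0.085,0],"twist":[0,0,-0.181]},{"travel":[0,0,0],"twist":[0,0,0]},{"travel":[0,0,0],"twist":[0,0,0]}]'
python3 - <<'E'
from h import *
st=r.get_state(); im=r.snapshot('wrist'); C=cam('wrist',st); save('w1',im); print(np.round(st['joints'],3),st['clock'])
Z={'slot':.11,'cover_grip':.14,'cover_rib':.14,'cover_tongues':.11,'tab':.14}
for t,z in Z.items(): print(t,[(round(q['conf'],2),np.round(q['centre'],1).tolist(),np.round(atz(C,q['centre'],z),4)[:2].tolist()) for q in r.tip_of(t,'wrist')[:3]])
E
```

```text
clock: 2.12
position: [0.3213, 0.3877, 0.2919]
tool_rot: [3.141, -0.0, 2.141]
wrist_force: [-0.5, 0.5, 0.1]
opening: 0.0854
gripper_force: 0.0
clock: 2.95
position: [0.5063, 0.2178, 0.2909]
tool_rot: [-3.141, -0.0, 1.385]
wrist_force: [-0.2, 0.8, -0.2]
opening: 0.0852
gripper_force: 0.0
[0.291 0.322 0.154 1.404 0.    2.047] 2.95
slot [(0.87, [182.0, 350.5], [0.5419, 0.2155])]
cover_grip [(0.87, [188.3, 328.2], [0.5176, 0.2197])]
cover_rib [(0.61, [191.2, 306.0], [0.496, 0.2208])]
cover_tongues [(0.62, [182.4, 195.4], [0.3795, 0.2457])]
tab [(0.84, [1.5, 64.7], [0.3209, 0.4273]), (0.82, [190.3, 357.8], [0.5455, 0.2125])]
```

View pics/w1.png

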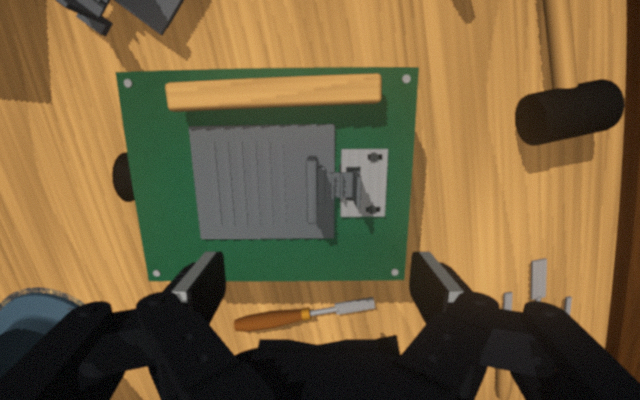

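The wrist view shows the cover flange with corners near (126,190), (125,335), (238,334) and (240,201). The rib is at column 312 and the tab at column 352, with the brush above at row 92. I'll fit the pose from these corners and the deck screws.

```bash
python3 - <<'E'
from h import *
C=cam('wrist')
def fit(px,z,M):
    W=np.array([atz(C,p,z)[:2] for p in px]); M=np.array(M,float)
    mw,mm=W.mean(0),M.mean(0); a,b=W-mw,M-mm
    th=np.arctan2((b[:,0]*a[:,1]-b[:,1]*a[:,0]).sum(),(a*b).sum()); R=np.array([[np.cos(th),-np.sin(th)],[np.sin(th),np.cos(th)]])
    o=mw-R@mm; print('yaw',round(th,4),'origin',np.round(o,4),'res mm',np.round(1e3*(W-o-M@R.T),1).tolist(),'grip',np.round(o+R@[.065,0],4),'tongue',np.round(o+R@[-.08,0],4), np.round(np.linalg.norm(W[0]-W[1]),4),np.round(np.linalg.norm(W[0]-W[3]),4))
fit([(126,190),(125,335),(238,334),(240,201)],.114,[(-.08,.061),(.068,.061),(.068,-.061),(-.08,-.061)])
fit([(84,128),(79,406),(272,394),(273,156)],.110,[(-.14,.105),(.14,.105),(.14,-.105),(-.14,-.105)])
q=r.trace('filter_cover','wrist')[0]; print(q['conf'],q['centre'])
E
```

```text
yaw -0.1747 origin [0.4569 0.2306] res mm [[1.2, -0.0], [-0.6, -0.3], [-0.4, 1.0], [-0.2, -0.7]] grip [0.5209 0.2193] tongue [0.3781 0.2445] 0.1463 0.1229
yaw -0.173 origin [0.4557 0.2306] res mm [[1.5, -1.5], [-1.3, -0.1], [-1.5, 1.0], [1.3, 0.6]] grip [0.5198 0.2194] tongue [0.3769 0.2444] 0.277 0.208
0.77 [10.0, 128.8]
```

```bash
python3 -m crank '[{"travel":[0.056,0.006,0],"twist":[0,0,0.023]},{"travel":[0,0,-0.1],"twist":[0,0,0]},{"travel":[0,0,-0.1],"twist":[0,0,0]},{"travel":[0,0,-0.1],"twist":[0,0,0]},{"travel":[0,0,-0.1],"twist":[0,0,0]},{"travel":[0,0,-0.1],"twist":[0,0,0]},{"travel":[0,0,-0.1],"twist":[0,0,0]},{"travel":[0,0,-0.088],"twist":[0,0,0]},{"travel":[0,0,0],"twist":[0,0,0]},{"travel":[0,0,0],"twist":[0,0,0]}]' 0.5 20
python3 - <<'E'
from h import *
st=r.get_state(); im=r.snapshot('wrist'); C=cam('wrist',st); print(np.round(st['joints'],3),st['wrist_force'],st['wrist_torque'])
for t,z in {'cover_grip':.14,'cover_rib':.14,'tab':.14}.items(): print(t,[(round(q['conf'],2),np.round(q['centre'],1).tolist(),np.round(atz(C,q['centre'],z),4)[:2].tolist()) for q in r.tip_of(t,'wrist')[:3]])
for n in ['tab','cover_rib']: 
    q=r.trace(n,'wrist'); print(n,[(x['conf'],x['centre']) for x in q[:2]])
save('w2',im)
E
```

```text
clock: 4.13
position: [0.5179, 0.2204, 0.1186]
tool_rot: [-3.139, 0.001, 1.4]
wrist_force: [-0.1, -0.7, 0.4]
opening: 0.0643
gripper_force: 0.0
[ 0.29   0.412 -0.165  0.996 -0.     2.031] [-0.12687292 -0.67880908  0.39974156] [ 0.00218407 -0.02688466 -0.0103878 ]
cover_grip []
cover_rib [(0.87, [283.6, 267.6], [0.4964, 0.2227])]
tab [(0.69, [285.8, 386.9], [0.5477, 0.2128]), (0.45, [246.2, 211.3], [0.4766, 0.2439])]
tab []
cover_rib [(0.58, [225.0, 209.1])]
```

View pics/w2.png

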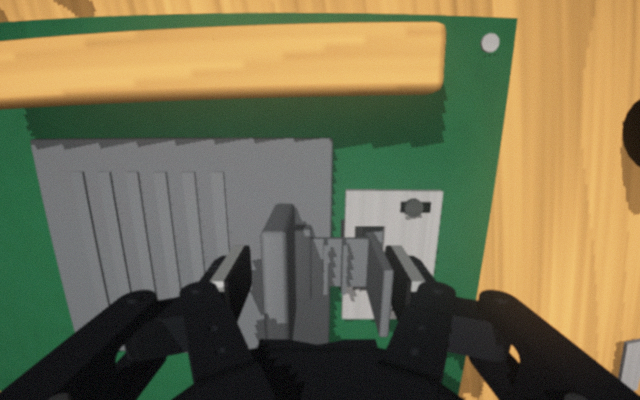

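The right pad almost touches the tab, while the left pad is about 7 mm short of the rib. I'll shift about 3.5 mm along the cover's +x, then close by steps.

```bash
python3 -m crank '[{"travel":[0.014,-0.0025,0],"twist":[0,0,-0.005]},{"travel":[0,0,0],"twist":[0,0,0]},{"travel":[0,0,0],"twist":[0,0,0]},{"travel":[0,0,0],"twist":[0,0,0]}]' 0.24 20; python3 -m crank '[{"travel":[0,0,0],"twist":[0,0,0]},{"travel":[0,0,0],"twist":[0,0,0]},{"travel":[0,0,0],"twist":[0,0,0]}]' 0.19 20;python3 -m crank '[{"travel":[0,0,0],"twist":[0,0,0]},{"travel":[0,0,0],"twist":[0,0,0]},{"travel":[0,0,0],"twist":[0,0,0]}]' 0.165 20;
```

```text
clock: 4.77
position: [0.5232, 0.2197, 0.1194]
tool_rot: [3.141, -0.0, 1.397]
wrist_force: [1.5, -0.1, 0.4]
opening: 0.0527
gripper_force: 0.0
clock: 5.02
position: [0.5227, 0.2197, 0.1193]
tool_rot: [-3.141, 0.0, 1.397]
wrist_force: [0.1, 0.1, 0.1]
opening: 0.0509
gripper_force: 0.3
clock: 5.27
position: [0.5223, 0.2198, 0.1193]
tool_rot: [-3.141, 0.0, 1.397]
wrist_force: [-3.2, 0.4, 2.8]
opening: 0.0497
gripper_force: 3.1
```

```bash
python3 -m crank '[{"travel":[-0.004,0.001,0],"twist":[0,0,0]},{"travel":[0,0,0],"twist":[0,0,0]},{"travel":[0,0,0],"twist":[0,0,0]}]';  python3 -m crank '[{"travel":[0,0,0],"twist":[0,0,0]},{"travel":[0,0,0],"twist":[0,0,0]}]' 0.145
```

```text
clock: 5.52
position: [0.5222, 0.2199, 0.1193]
tool_rot: [3.141, 0.0, 1.397]
wrist_force: [-0.8, -0.9, 0.1]
opening: 0.0497
gripper_force: 1.6
clock: 5.68
position: [0.5219, 0.22, 0.1194]
tool_rot: [-3.142, 0.0, 1.397]
wrist_force: [-2.3, 0.6, 2.1]
opening: 0.049
gripper_force: 3.0
```

```bash
python3 -m crank '[{"travel":[-0.003,0.0005,0],"twist":[0,0,0]},{"travel":[0,0,0],"twist":[0,0,0]}]' 0.13;  python3 -m crank '[{"travel":[-0.002,0.0004,0],"twist":[0,0,0]},{"travel":[0,0,0],"twist":[0,0,0]},{"travel":[0,0,0],"twist":[0,0,0]}]' 0.11
```

```text
clock: 5.85
position: [0.5216, 0.22, 0.1195]
tool_rot: [3.141, 0.0, 1.397]
wrist_force: [-0.8, -0.3, 1.9]
opening: 0.0483
gripper_force: 2.8
clock: 6.1
position: [0.5211, 0.2201, 0.1196]
tool_rot: [3.141, -0.0, 1.397]
wrist_force: [-0.7, -0.8, 1.2]
opening: 0.0473
gripper_force: 3.2
```

```bash
python3 -m crank '[{"travel":[-0.001,0.0002,0],"twist":[0,0,0]},{"travel":[0,0,0],"twist":[0,0,0]}]' 0.098;  python3 -m crank '[{"travel":[-0.001,0.0002,0],"twist":[0,0,0]},{"travel":[0,0,0],"twist":[0,0,0]}]' 0.086; python3 -m crank '[{"travel":[-0.001,0.0002,0],"twist":[0,0,0]},{"travel":[0,0,0],"twist":[0,0,0]}]' 0.074
```

```text
clock: 6.27
position: [0.5209, 0.2202, 0.1196]
tool_rot: [3.141, 0.0, 1.397]
wrist_force: [-0.9, -1.3, 3.4]
opening: 0.0469
gripper_force: 3.5
clock: 6.43
position: [0.5207, 0.2202, 0.1197]
tool_rot: [3.14, -0.0, 1.397]
wrist_force: [0.6, -2.0, 4.1]
opening: 0.0467
gripper_force: 3.9
clock: 6.6
position: [0.5204, 0.2203, 0.1197]
tool_rot: [3.14, -0.0, 1.397]
wrist_force: [-0.0, -1.7, 5.5]
opening: 0.0463
gripper_force: 4.3
```

```bash
python3 -m crank '[{"travel":[-0.001,0.0004,0.002],"twist":[0,0,0]},{"travel":[0,0,0],"twist":[0,0,0]},{"travel":[0,0,0],"twist":[0,0,0]}]' 0.062;  python3 -m crank '[{"travel":[-0.001,0.0002,0.0006],"twist":[0,0,0]},{"travel":[0,0,0],"twist":[0,0,0]}]' 0.05; python3 -m crank '[{"travel":[-0.001,0.0002,0.0006],"twist":[0,0,0]},{"travel":[0,0,0],"twist":[0,0,0]}]' 0.038
```

```text
clock: 6.85
position: [0.5199, 0.2205, 0.1198]
tool_rot: [3.141, -0.0, 1.397]
wrist_force: [0.4, -0.3, 3.1]
opening: 0.0454
gripper_force: 4.4
clock: 7.02
position: [0.5196, 0.2206, 0.1199]
tool_rot: [3.141, -0.0, 1.397]
wrist_force: [1.3, -0.7, 1.2]
opening: 0.0451
gripper_force: 4.6
clock: 7.18
position: [0.5192, 0.2207, 0.1199]
tool_rot: [-3.142, -0.0, 1.397]
wrist_force: [1.3, -0.5, 1.3]
opening: 0.0442
gripper_force: 5.1
```

```bash
python3 -m crank '[{"travel":[-0.0007,0.0002,0.0006],"twist":[0,0,0]},{"travel":[0,0,0],"twist":[0,0,0]},{"travel":[0,0,0],"twist":[0,0,0]}]' 0.028;  python3 -m crank '[{"travel":[-0.0007,0.0002,0.0006],"twist":[0,0,0]},{"travel":[0,0,0],"twist":[0,0,0]},{"travel":[0,0,0],"twist":[0,0,0]}]' 0.018; python3 -m crank '[{"travel":[-0.0007,0.0002,0.0006],"twist":[0,0,0]},{"travel":[0,0,0],"twist":[0,0,0]},{"travel":[0,0,0],"twist":[0,0,0]}]' 0.008
```

```text
clock: 7.43
position: [0.5188, 0.2207, 0.12]
tool_rot: [-3.141, -0.0, 1.397]
wrist_force: [0.9, 0.0, -0.8]
opening: 0.0439
gripper_force: 5.6
clock: 7.68
position: [0.5187, 0.2207, 0.1201]
tool_rot: [-3.141, 0.0, 1.397]
wrist_force: [1.4, 0.3, -3.4]
opening: 0.0436
gripper_force: 7.0
clock: 7.93
position: [0.5189, 0.2206, 0.1204]
tool_rot: [3.141, 0.0, 1.397]
wrist_force: [2.8, 0.2, -3.7]
opening: 0.0435
gripper_force: 8.0
```

The force climbs steeply at 43.6 mm, so that's the slot's far edge. I'll back off 0.6 mm, which leaves the hook free and clear of the stop, and relieve the upward pull.

```bash
python3 -m crank '[{"travel":[0.0007,-0.0002,-0.0022],"twist":[0,0,0]},{"travel":[0,0,0],"twist":[0,0,0]},{"travel":[0,0,0],"twist":[0,0,0]},{"travel":[0,0,0],"twist":[0,0,0]}]' 0.036
python3 - <<'E'
from h import *
st=r.get_state(); p=np.array(st['position']); print(p,st['opening'],st['gripper_force'],st['wrist_force'])
y=-.174; cx=np.array([np.cos(y),np.sin(y),0]); cyv=np.array([-np.sin(y),np.cos(y),0])
# pivot cover(-80,0,12): relative to tool; tool is ~ at cover x=65-1.?; 
g=np.array([.5203,.2193,.14]); piv=g-cx*.145+np.array([0,0,-.03])
for a in (.03,.06,.09,.12,.16,.17):
    q=piv+Rn.from_rotvec(-cyv*a).apply(p-piv); print(a,'total travel',np.round((q-p)/.25,4),'twist',np.round(-cyv*a/np.radians(30),4))
E
```

```text
clock: 8.27
position: [0.5184, 0.2206, 0.12]
tool_rot: [-3.141, 0.0, 1.397]
wrist_force: [-0.2, 0.1, -1.4]
opening: 0.0445
gripper_force: 6.5
[0.51839982 0.22059445 0.11999789] 0.04447899389336865 6.4589061588048935 [-0.18579548  0.11073815 -1.39092913]
0.03 total travel [-0.0014  0.0003  0.0171] twist [-0.0099 -0.0564 -0.    ]
0.06 total travel [-0.0034  0.0006  0.0342] twist [-0.0198 -0.1129 -0.    ]
0.09 total travel [-0.0058  0.001   0.0512] twist [-0.0298 -0.1693 -0.    ]
0.12 total travel [-0.0088  0.0015  0.0681] twist [-0.0397 -0.2257 -0.    ]
0.16 total travel [-0.0135  0.0024  0.0906] twist [-0.0529 -0.301  -0.    ]
0.17 total travel [-0.0148  0.0026  0.0961] twist [-0.0562 -0.3198 -0.    ]
```

```bash
python3 -m crank '[{"travel":[0,0,0],"twist":[0,0,0]},{"travel":[0,0,0],"twist":[0,0,0]},{"travel":[-0.0005,0.0001,0.0057],"twist":[-0.0033,-0.0188,0]},{"travel":[-0.0005,0.0001,0.0057],"twist":[-0.0033,-0.0188,0]},{"travel":[0,0,0],"twist":[0,0,0]}]' 0.024; python3 -m crank '[{"travel":[-0.0005,0.0001,0.0057],"twist":[-0.0033,-0.0188,0]},{"travel":[0,0,0],"twist":[0,0,0]}]'
```

```text
clock: 8.68
position: [0.5185, 0.2208, 0.1232]
tool_rot: [3.12, -0.0, 1.397]
wrist_force: [0.2, 0.3, -1.5]
opening: 0.044
gripper_force: 6.4
clock: 8.85
position: [0.5183, 0.2209, 0.1246]
tool_rot: [3.111, -0.0, 1.397]
wrist_force: [-0.3, 0.4, -1.0]
opening: 0.044
gripper_force: 6.3
```

```bash
python3 -m crank '[{"travel":[-0.0010,0.0002,0.0092],"twist":[-0.0054,-0.0306,0]},{"travel":[-0.0011,0.0002,0.0092],"twist":[-0.0054,-0.0306,0]},{"travel":[0,0,0],"twist":[0,0,0]}]'; python3 -m crank '[{"travel":[-0.0013,0.0002,0.0092],"twist":[-0.0054,-0.0306,0]},{"travel":[-0.0014,0.0003,0.0092],"twist":[-0.0054,-0.0306,0]},{"travel":[-0.0015,0.0003,0.0092],"twist":[-0.0054,-0.0306,0]},{"travel":[0,0,0],"twist":[0,0,0]}]'
python3 - <<'E'
from h import *
im=r.snapshot('side'); im2=r.snapshot('scene')
a=cv2.resize(im[120:270,180:360],None,fx=2.2,fy=2.2); b=cv2.resize(im2[120:270,255:435],None,fx=2.2,fy=2.2); save('lift',np.hstack([a,b]))
E
```

```text
clock: 9.1
position: [0.5176, 0.221, 0.1294]
tool_rot: [3.077, -0.0, 1.397]
wrist_force: [0.8, -0.2, -1.8]
opening: 0.0438
gripper_force: 6.4
clock: 9.43
position: [0.5164, 0.2212, 0.1363]
tool_rot: [3.029, -0.0, 1.397]
wrist_force: [-0.4, -0.6, -2.7]
opening: 0.0443
gripper_force: 6.2
```

View pics/lift.png

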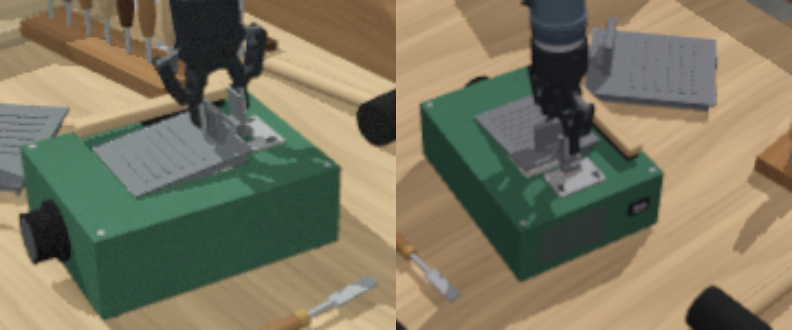

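The +x end is swung up cleanly. The last bit of swing comes next, then drawing the tongues out 13 mm along cover +x.

```bash
python3 -m crank '[{"travel":[-0.0018,0.0003,0.0091],"twist":[-0.0053,-0.03,0]},{"travel":[-0.0018,0.0003,0.0091],"twist":[-0.0053,-0.03,0]},{"travel":[-0.0019,0.0003,0.0091],"twist":[-0.0053,-0.03,0]},{"travel":[0,0,0],"twist":[0,0,0]},{"travel":[0,0,0],"twist":[0,0,0]}]'; python3 -m crank '[{"travel":[0.008,-0.0014,0],"twist":[0,0,0]},{"travel":[0.008,-0.0014,0],"twist":[0,0,0]},{"travel":[0,0,0],"twist":[0,0,0]}]';  python3 -m crank '[{"travel":[0.009,-0.0016,0],"twist":[0,0,0]},{"travel":[0.009,-0.0016,0],"twist":[0,0,0]},{"travel":[0.009,-0.0016,0],"twist":[0,0,0]},{"travel":[0.009,-0.0016,0],"twist":[0,0,0]},{"travel":[0,0,0],"twist":[0,0,0]}]'
```

```text
clock: 9.95
position: [0.5153, 0.2213, 0.1428]
tool_rot: [2.982, 0.0, 1.397]
wrist_force: [-0.6, -0.2, -1.6]
opening: 0.0438
gripper_force: 6.2
clock: 10.2
position: [0.5203, 0.2205, 0.1426]
tool_rot: [2.982, 0.0, 1.396]
wrist_force: [-0.2, 0.5, -2.2]
opening: 0.0437
gripper_force: 6.2
clock: 10.62
position: [0.5292, 0.2189, 0.1427]
tool_rot: [2.982, -0.0, 1.396]
wrist_force: [0.4, -0.2, -2.5]
opening: 0.0438
gripper_force: 6.2
```

```bash
python3 -m crank '[{"travel":[0,0,0.012],"twist":[0,0,0]},{"travel":[0,0,0.015],"twist":[0,0,0]},{"travel":[0,0,0],"twist":[0,0,0]}]'; python3 -m crank '[{"travel":[0,0,0.02],"twist":[0,0,0]},{"travel":[0,0,0.03],"twist":[0,0,0]},{"travel":[0,0,0.04],"twist":[0,0,0]},{"travel":[0,0,0.05],"twist":[0,0,0]},{"travel":[0,0,0.05],"twist":[0,0,0]},{"travel":[0,0,0.05],"twist":[0,0,0]},{"travel":[0,0,0.04],"twist":[0,0,0]},{"travel":[0,0,0.02],"twist":[0,0,0]},{"travel":[0,0,0],"twist":[0,0,0]},{"travel":[0,0,0],"twist":[0,0,0]}]'
python3 - <<'E'
from h import *
im=r.snapshot('side'); im2=r.snapshot('scene'); st=r.get_state(); im3=r.snapshot('wrist')
a=cv2.resize(im[60:280,150:400],None,fx=1.6,fy=1.6); b=cv2.resize(im2[60:280,235:485],None,fx=1.6,fy=1.6); save('up',np.hstack([a,b]))
E
```

```text
clock: 10.87
position: [0.529, 0.2191, 0.1504]
tool_rot: [2.981, -0.001, 1.397]
wrist_force: [-0.2, 0.5, -2.3]
opening: 0.0438
gripper_force: 6.2
clock: 11.7
position: [0.5287, 0.219, 0.2246]
tool_rot: [2.982, -0.0, 1.397]
wrist_force: [-0.6, -0.0, -2.3]
opening: 0.0441
gripper_force: 6.2
```

View pics/up.png

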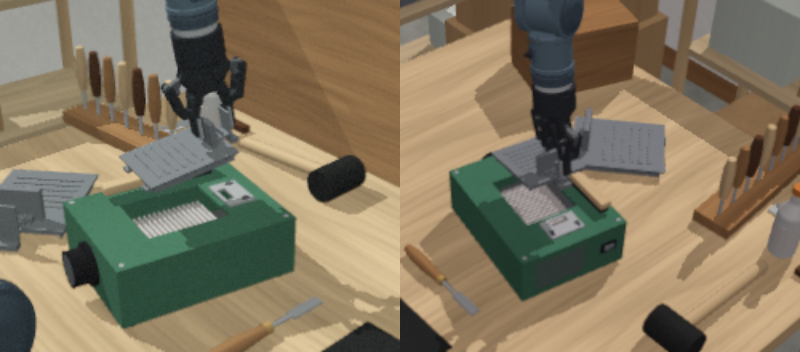

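The cover is free and held. The deck opening is clear, and the brush and gouge haven't moved. I'll carry it over to the mat.

```bash
python3 -m crank '[{"travel":[-0.003,-0.03,0],"twist":[0,0,0.02]},{"travel":[-0.003,-0.06,0],"twist":[0,0,0.02]},{"travel":[-0.003,-0.09,0],"twist":[0,0,0.02]},{"travel":[-0.003,-0.1,0],"twist":[0,0,0.02]},{"travel":[-0.003,-0.1,0],"twist":[0,0,0.02]},{"travel":[-0.003,-0.1,0],"twist":[0,0,0.02]},{"travel":[-0.003,-0.1,0],"twist":[0,0,0.02]},{"travel":[-0.003,-0.1,0],"twist":[0,0,0.02]},{"travel":[-0.003,-0.1,0],"twist":[0,0,0.02]},{"travel":[-0.003,-0.1,0],"twist":[0,0,0.02]}]'; python3 -m crank '[{"travel":[-0.004,-0.1,0],"twist":[0,0,0.02]},{"travel":[-0.004,-0.1,0],"twist":[0,0,0.02]},{"travel":[-0.004,-0.1,0],"twist":[0,0,0.02]},{"travel":[-0.004,-0.1,0],"twist":[0,0,0.02]},{"travel":[-0.004,-0.1,0],"twist":[0,0,0.025]},{"travel":[-0.004,-0.1,0],"twist":[0,0,0.025]},{"travel":[-0.004,-0.09,0],"twist":[0,0,0.025]},{"travel":[-0.004,-0.06,0],"twist":[0,0,0.025]},{"travel":[-0.004,-0.03,0],"twist":[0,0,0.025]},{"travel":[0,0,0],"twist":[0,0,0]}]'
python3 -m crank '[{"travel":[0,0,0],"twist":[-0.002,0.05,0]},{"travel":[0,0,0],"twist":[-0.002,0.05,0]},{"travel":[0,0,0],"twist":[-0.002,0.05,0]},{"travel":[0,0,0],"twist":[-0.002,0.05,0]},{"travel":[0,0,0],"twist":[-0.002,0.05,0]},{"travel":[0,0,0],"twist":[-0.003,0.055,0]},{"travel":[0,0,0],"twist":[0,0,0]},{"travel":[0,0,0],"twist":[0,0,0]}]'
python3 - <<'E'
from h import *
st=r.get_state(); print(np.round(st['tool_rot'],3))
im=r.snapshot('side'); im2=r.snapshot('scene')
for n in ('side','scene'): 
  for t in ('cover_tongues','cover_rib','cover_grip','filter_cover'):
    print(n,t,[(round(q['conf'],2),np.round(q['centre'],1).tolist()) for q in r.tip_of(t,n)[:3]])
a=cv2.resize(im[130:390,270:520],None,fx=1.6,fy=1.6); b=cv2.resize(im2[130:390,110:360],None,fx=1.6,fy=1.6); save('mat1',np.hstack([a,b]))
E
```

```text
clock: 12.68
position: [0.5202, -0.0026, 0.2239]
tool_rot: [2.983, 0.0, 1.502]
wrist_force: [0.2, -0.2, -1.1]
opening: 0.0436
gripper_force: 6.2
clock: 13.52
position: [0.5112, -0.1982, 0.2238]
tool_rot: [2.983, 0.001, 1.606]
wrist_force: [0.7, 0.1, -2.0]
opening: 0.0437
gripper_force: 6.2
clock: 14.18
position: [0.5122, -0.1955, 0.2239]
tool_rot: [-3.141, 0.0, 1.61]
wrist_force: [0.9, 1.0, -1.6]
opening: 0.0437
gripper_force: 6.1
[-3.141  0.     1.61 ]
side cover_tongues [(0.82, [251.5, 360.5]), (0.65, [168.9, 184.6]), (0.45, [205.7, 403.0])]
side cover_rib [(0.7, [208.2, 405.6]), (0.61, [180.8, 162.8])]
side cover_grip [(0.61, [187.0, 154.4]), (0.56, [206.3, 412.9])]
side filter_cover [(0.61, [189.5, 172.1])]
scene cover_tongues [(0.76, [204.3, 179.5]), (0.59, [155.9, 397.5])]
scene cover_rib [(0.81, [220.0, 200.6]), (0.66, [140.1, 352.9]), (0.23, [220.3, 198.8])]
scene cover_grip [(0.57, [138.2, 344.4]), (0.55, [226.0, 208.6])]
scene filter_cover [(0.88, [220.2, 198.3]), (0.59, [155.7, 365.8]), (0.33, [326.4, 290.4])]
```

View pics/mat1.png

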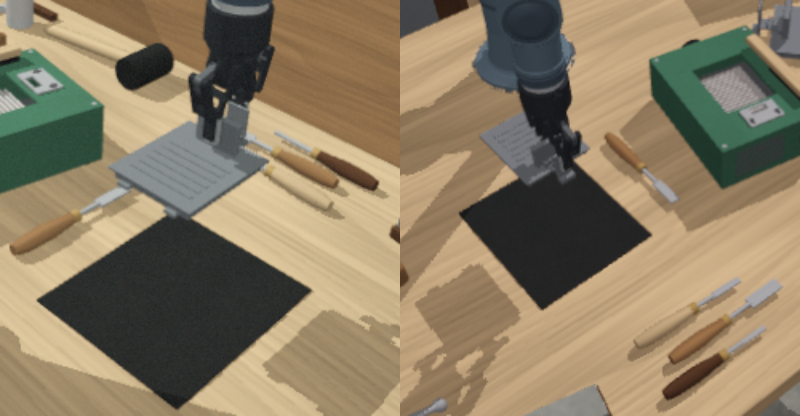

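```bash
python3 - <<'E'
from h import *
S,D=cam('scene'),cam('side')
t=tri([ray(S,(204.3,179.5)),ray(D,(251.5,360.5))]); b=tri([ray(S,(220,200.6)),ray(D,(208.2,405.6))]); print(t,b,b-t)
for a in (0,-.08,.08):
    R=Rn.from_euler('zyx',[.043,a,0]); p=np.array(r.get_state()['position'])+[0,0,.02]
    for n,C in(('scene',S),('side',D)): print(a,n,np.round(proj(C,[p+R.apply(np.array(v)-[.062,0,.042]) for v in [(-.08,.061,.016),(-.08,-.061,.016),(.068,-.061,.016),(-.08,0,.012)]]),1).tolist())
E
```

```text
[ 0.37049671 -0.20085974  0.20842245] [ 0.49276577 -0.20032937  0.2478202 ] [0.12226907 0.00053038 0.03939775]
0 scene [[191.8, 197.0], [212.7, 158.8], [243.9, 189.2], [203.1, 178.5]]
0 side [[232.7, 336.3], [262.6, 387.5], [229.0, 437.1], [248.9, 360.8]]
-0.08 scene [[195.3, 198.0], [216.1, 160.0], [244.2, 189.6], [206.6, 179.7]]
-0.08 side [[237.2, 337.1], [267.1, 387.9], [228.3, 437.8], [253.3, 361.5]]
0.08 scene [[188.4, 196.1], [209.4, 157.7], [243.6, 188.8], [199.7, 177.4]]
0.08 side [[227.8, 335.9], [257.8, 387.4], [229.7, 436.4], [244.1, 360.4]]
```

The triangulated cover origin is about (0.4505, -0.197), which is centred, and the tail droops about 0.04 rad. I'll level it and lower.

```bash
python3 -m crank '[{"travel":[0,-0.006,-0.04],"twist":[-0.001,0.035,0]},{"travel":[0,0,-0.09],"twist":[-0.001,0.035,0]},{"travel":[0,0,-0.1],"twist":[0,0,0]},{"travel":[0,0,-0.1],"twist":[0,0,0]},{"travel":[0,0,-0.1],"twist":[0,0,0]},{"travel":[0,0,-0.1],"twist":[0,0,0]},{"travel":[0,0,-0.09],"twist":[0,0,0]},{"travel":[0,0,-0.06],"twist":[0,0,0]},{"travel":[0,0,-0.03],"twist":[0,0,0]},{"travel":[0,0,0],"twist":[0,0,0]}]'; python3 -m crank '[{"travel":[0,0,-0.012],"twist":[0,0,0]},{"travel":[0,0,0],"twist":[0,0,0]},{"travel":[0,0,0],"twist":[0,0,0]}]'
```

```text
clock: 15.52
position: [0.5103, -0.1967, 0.0444]
tool_rot: [-3.1, -0.002, 1.609]
wrist_force: [0.6, -0.6, -1.5]
opening: 0.0441
gripper_force: 6.1
clock: 15.77
position: [0.513, -0.1981, 0.0449]
tool_rot: [-3.106, 0.002, 1.609]
wrist_force: [0.4, 0.5, -1.6]
opening: 0.044
gripper_force: 6.1
```

```bash
python3 -m crank '[{"travel":[0,0,-0.012],"twist":[0,0,0]},{"travel":[0,0,-0.012],"twist":[0,0,0]},{"travel":[0,0,0],"twist":[0,0,0]},{"travel":[0,0,0],"twist":[0,0,0]}]'; python3 -m crank '[{"travel":[0,0,-0.008],"twist":[0,0,0]},{"travel":[0,0,-0.008],"twist":[0,0,0]},{"travel":[0,0,0],"twist":[0,0,0]},{"travel":[0,0,0],"twist":[0,0,0]}]'; python3 -m crank '[{"travel":[0,0,-0.006],"twist":[0,0,0]},{"travel":[0,0,-0.006],"twist":[0,0,0]},{"travel":[0,0,0],"twist":[0,0,0]},{"travel":[0,0,0],"twist":[0,0,0]}]'
```

```text
clock: 16.1
position: [0.5118, -0.1974, 0.0378]
tool_rot: [-3.104, 0.0, 1.609]
wrist_force: [-0.2, -0.3, -2.4]
opening: 0.044
gripper_force: 6.1
clock: 16.43
position: [0.5118, -0.1974, 0.0337]
tool_rot: [-3.104, 0.0, 1.609]
wrist_force: [-0.9, 0.3, -1.8]
opening: 0.0438
gripper_force: 6.1
clock: 16.77
position: [0.5119, -0.1975, 0.0307]
tool_rot: [-3.104, 0.0, 1.609]
wrist_force: [-0.0, 0.3, -2.0]
opening: 0.0438
gripper_force: 6.1
```

```bash
python3 -m crank '[{"travel":[0,0,-0.006],"twist":[0,0,0]},{"travel":[0,0,0],"twist":[0,0,0]},{"travel":[0,0,0],"twist":[0,0,0]}]'; python3 -m crank '[{"travel":[0,0,-0.006],"twist":[0,0,0]},{"travel":[0,0,0],"twist":[0,0,0]},{"travel":[0,0,0],"twist":[0,0,0]}]'; python3 -m crank '[{"travel":[0,0,-0.006],"twist":[0,0,0]},{"travel":[0,0,0],"twist":[0,0,0]},{"travel":[0,0,0],"twist":[0,0,0]}]'
python3 - <<'E'
from h import *
im=r.snapshot('side'); im2=r.snapshot('scene')
a=cv2.resize(im[230:390,280:480],None,fx=2,fy=2); b=cv2.resize(im2[210:330,130:280],None,fx=2.66,fy=2.666); save('mat2',np.hstack([a,cv2.resize(b,(400,320))]))
E
```

```text
clock: 17.02
position: [0.5119, -0.1975, 0.0293]
tool_rot: [-3.104, 0.0, 1.609]
wrist_force: [-0.3, -0.6, -2.0]
opening: 0.0441
gripper_force: 6.1
clock: 17.27
position: [0.5119, -0.1975, 0.0278]
tool_rot: [-3.104, 0.0, 1.609]
wrist_force: [-0.2, -0.5, -2.1]
opening: 0.0437
gripper_force: 6.1
clock: 17.52
position: [0.5119, -0.1975, 0.0263]
tool_rot: [-3.104, 0.0, 1.609]
wrist_force: [-0.3, 0.0, -2.7]
opening: 0.0436
gripper_force: 6.1
```

View pics/mat2.png

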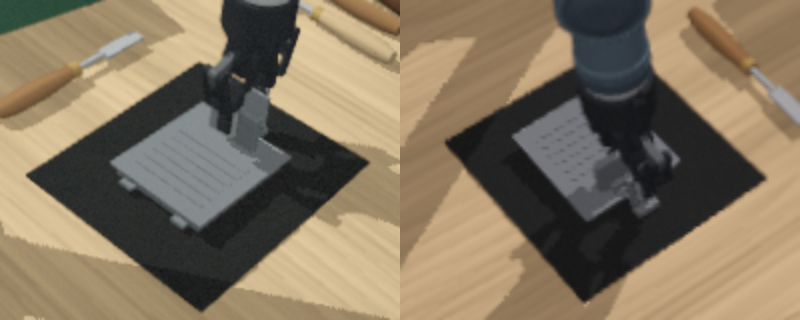

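It's centred and a few mm above the mat, so I'll keep going in 1 mm steps.

```bash
python3 -m crank '[{"travel":[0,0,-0.004],"twist":[0,0,0]},{"travel":[0,0,0],"twist":[0,0,0]},{"travel":[0,0,0],"twist":[0,0,0]}]'; python3 -m crank '[{"travel":[0,0,-0.004],"twist":[0,0,0]},{"travel":[0,0,0],"twist":[0,0,0]},{"travel":[0,0,0],"twist":[0,0,0]}]'; python3 -m crank '[{"travel":[0,0,-0.004],"twist":[0,0,0]},{"travel":[0,0,0],"twist":[0,0,0]},{"travel":[0,0,0],"twist":[0,0,0]}]'
```

```text
clock: 17.87
position: [0.5122, -0.1977, 0.0259]
tool_rot: [-3.105, 0.001, 1.609]
wrist_force: [-0.6, -0.6, 3.7]
opening: 0.0433
gripper_force: 6.6
clock: 18.12
position: [0.5124, -0.1978, 0.0254]
tool_rot: [-3.105, 0.001, 1.609]
wrist_force: [-2.3, 1.3, 8.8]
opening: 0.0438
gripper_force: 7.3
clock: 18.37
position: [0.5123, -0.1979, 0.0248]
tool_rot: [-3.105, 0.002, 1.609]
wrist_force: [-2.7, 1.1, 9.4]
opening: 0.0439
gripper_force: 7.7
```

```bash
python3 -m crank '[{"travel":[0,0,0.006],"twist":[0,0,0]},{"travel":[0,0,0],"twist":[0,0,0]},{"travel":[0,0,0],"twist":[0,0,0]}]'
python3 - <<'E'
from h import *
S,D=cam('scene'),cam('side'); st=r.get_state(); print(st['wrist_torque'])
im=r.snapshot('side'); im2=r.snapshot('scene'); d={}
for t in ('cover_tongues','cover_rib'):
  for n in ('side','scene'):
    q=[x for x in r.tip_of(t,n) if (abs(x['centre'][0]-310)<60 if n=='side' else x['centre'][1]<260)]; d[n]=q[0]['centre'] if q else None; print(t,n,d[n])
  if d['side'] is not None and d['scene'] is not None: print(tri([ray(S,d['scene']),ray(D,d['side'])]))
for a in (0,-.04,.04):
  R=Rn.from_euler('zyx',[.043,a,0]); p=np.array([.4505,-.199,.004])+[.062,0,.042]
  print(a,[np.round(proj(C,[p+R.apply(np.array(v)-[.062,0,.042]) for v in [(-.08,.061,.016),(-.08,-.061,.016),(.068,-.061,.016)]]),1).tolist() for C in (S,D)])
E
```

```text
clock: 18.62
position: [0.5123, -0.1977, 0.0249]
tool_rot: [-3.105, 0.001, 1.609]
wrist_force: [-0.5, 0.5, 2.3]
opening: 0.0436
gripper_force: 6.2
[ 0.0265117  -0.0681211   0.04488321]
cover_tongues side [331.6, 356.7]
cover_tongues scene [252.1, 188.8]
[ 0.37030537 -0.20680806  0.01187099]
cover_rib side None
cover_rib scene [270.6, 211.6]
0 [[[240.1, 205.7], [260.9, 171.3], [291.6, 199.7]], [[312.2, 334.3], [344.6, 379.6], [307.6, 425.2]]]
-0.04 [[[241.6, 206.1], [262.3, 171.9], [291.8, 199.9]], [[314.0, 334.6], [346.3, 379.8], [307.2, 425.5]]]
0.04 [[[238.7, 205.3], [259.4, 170.8], [291.5, 199.5]], [[310.3, 334.0], [342.8, 379.5], [307.9, 424.9]]]
```

It's flat on the mat, with the tail at mat height. I'll release gently, letting the tab spring out under control.

```bash
python3 -m crank '[{"travel":[0.003,0,0],"twist":[0,0,0]},{"travel":[0,0,0],"twist":[0,0,0]}]' 0.07; python3 -m crank '[{"travel":[0.004,0,0],"twist":[0,0,0]},{"travel":[0,0,0],"twist":[0,0,0]}]' 0.12; python3 -m crank '[{"travel":[0.004,0,0],"twist":[0,0,0]},{"travel":[0,0,0],"twist":[0,0,0]}]' 0.17;  python3 -m crank '[{"travel":[0,0,0],"twist":[0,0,0]},{"travel":[0,0,0],"twist":[0,0,0]},{"travel":[0,0,0],"twist":[0,0,0]}]' 0.26
```

```text
clock: 19.08
position: [0.5125, -0.1976, 0.0247]
tool_rot: [-3.104, 0.0, 1.609]
wrist_force: [-1.1, -0.1, 0.3]
opening: 0.0457
gripper_force: 4.8
clock: 19.25
position: [0.5135, -0.1973, 0.0245]
tool_rot: [-3.104, -0.0, 1.609]
wrist_force: [0.0, -0.3, -1.6]
opening: 0.0482
gripper_force: 3.0
clock: 19.42
position: [0.5147, -0.1974, 0.0246]
tool_rot: [-3.104, 0.0, 1.609]
wrist_force: [0.1, 0.1, -0.8]
opening: 0.0501
gripper_force: 1.8
clock: 19.67
position: [0.515, -0.1977, 0.0251]
tool_rot: [-3.105, 0.001, 1.609]
wrist_force: [0.0, 0.5, 0.4]
opening: 0.0539
gripper_force: 0.0
```

Released. I'll open wider and retreat straight up.

```bash
python3 -m crank '[{"travel":[0,0,0],"twist":[0,0,0]},{"travel":[0,0,0],"twist":[0,0,0]},{"travel":[0,0,0],"twist":[0,0,0]},{"travel":[0,0,0],"twist":[0,0,0]}]' 0.6;  python3 -m crank '[{"travel":[0,0,0.03],"twist":[0,0,0]},{"travel":[0,0,0.06],"twist":[0,0,0]},{"travel":[0,0,0.1],"twist":[0,0,0]},{"travel":[0,0,0.1],"twist":[0,0,0]},{"travel":[0,0,0.1],"twist":[0,0,0]},{"travel":[0,0,0.1],"twist":[0,0,0]},{"travel":[0,0,0.1],"twist":[0,0,0]},{"travel":[0,0,0.1],"twist":[0,0,0]},{"travel":[0,0,0.05],"twist":[0,0,0]},{"travel":[0,0,0],"twist":[0,0,0]}]'
python3 - <<'E'
from h import *
im=r.snapshot('side'); im2=r.snapshot('scene')
a=im[130:390,180:500]; b=im2[130:390,110:430]; save('end',np.hstack([a,b]))
S=cam('scene'); D=cam('side'); q=[x for x in r.tip_of('cover_tongues','scene') if x['centre'][1]<260]; w=[x for x in r.tip_of('cover_tongues','side') if x['centre'][0]>260]
print(tri([ray(S,q[0]['centre']),ray(D,w[0]['centre'])]))
E
```

```text
clock: 20.0
position: [0.5148, -0.1976, 0.0249]
tool_rot: [-3.104, 0.001, 1.609]
wrist_force: [0.3, 0.2, 0.5]
opening: 0.0683
gripper_force: 0.0
clock: 20.83
position: [0.5167, -0.1985, 0.2141]
tool_rot: [-3.111, 0.004, 1.609]
wrist_force: [0.0, -0.2, 0.9]
opening: 0.0684
gripper_force: 0.0
[ 0.36810159 -0.2094038   0.01741276]
```

View pics/end.png

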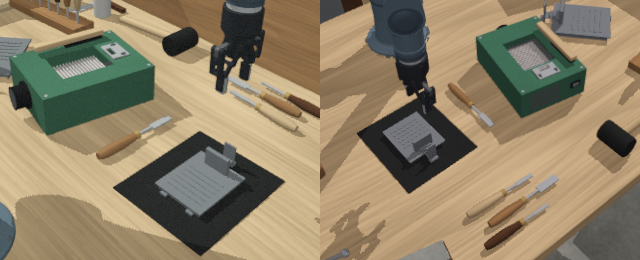

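The cover lies flat and right way up in the middle of the mat, at about (0.449, -0.20) against the mat centre at (0.450, -0.199). The brush and gouges are where they were, so I'm handing it in.

```bash
python3 -c "from plant import r; print(r.sign_off())"
```

```text
the job is handed in; nothing more can be done
None
```

The smaller filter cover is off the extractor and lying flat, right way up, in the middle of the mat; the highest pinch reading was about 8 N, the brush and gouges weren't moved, and I handed it in at about 21 s (no verdict came back).

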